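Pack four bicycle lamps into their gift boxes

ROBOT

A 7-joint arm with a two-finger parallel gripper is mounted at the origin on the work surface. World frame = base frame: x ahead of the robot, y to its left, z up, the work surface at z = 0. Lengths are in m, angles in degrees, forces in N, time in s.
With the tool pointing down it reaches from about 0.4 to 0.9 m from the base axis. Payload 5.5 kg.
Tool frame: the origin (TCP) lies at the very end of the fingers, on their centre line; the grasp point (between the pads) lies arm.grip_point_offset behind it (arm.grip_point_offset is the distance from the TCP to the grasp point, in m); z points along the fingers, y is the direction in which the jaws open and shut (so a half turn about z gives the same grasp; the last joint's range is limited). The gripper opens to 92 mm and grips with 3 to 60 N. Pads are 19 mm wide; open, the fingers measure 130 mm over their backs; the gripper's body (75 mm by 190 mm) begins 47 mm behind the grasp point.
Start: joints at [15.08, 28.699, -24.465, 88.831, 12.651, 65.22, -12.049], TCP at [0.65, 0, 0.195] pointing down, gripper open.
Joint ranges: [-164.97, 164.97], [-17.58, 116.51], [-87.97, 89.64], [11.32, 138.91], [-80.73, 260.73], [10.89, 115.49], [-147.41, 147.41]. Speed limits (degrees/s): [147.25, 147.25, 180, 180, 180, 180, 180].

INTERFACE

Orientations are given as [roll, pitch, yaw] about the fixed x, y, z axes, in that order (R = Rz(yaw) Ry(pitch) Rx(roll)).
In Python, from rig import arm gives the robot as it stands.
- The arm moves only by the shell command python3 -m pendant 'ROWS'. ROWS is text: rows parted by semicolons, each of 7 numbers parted by spaces: the turn, a rotation vector about the tool's x, y, z in rad, then the shift along the tool's x, y, z in m, then the finger opening in m, from 0 to 0.0918. In form: ax ay az x y z fingers; .... A call has exactly 5 rows; each row shifts and turns the commanded pose from where the row before left it, along the tool's axes as they then stand; what a row does not reach is not made up. A row lasts 1/10 s, in which the tool goes at most 50 mm and 8.59 degrees, less where a joint would pass 70% of its speed; a pose out of reach is approached as far as the arm can. A call with a gripper value outside its range is refused whole. The fingers move at their own pace and stop on an object; the grip force is fixed at half the most. Time passes only in rows, so rows that do not move let the fingers close, or fill a call up. It gives the time, the measured TCP pose, the force and the opening at its end, in the units of the state.
- arm.get_obs(): the state, without advancing time (a new reading comes with each control period).
- arm.capture(name): name is "scene" or "side" or "wrist"; returns (picture, depth): 400x640x3 uint8, red, green, blue; 400x640 float32, m along the optical axis (not along the pixel's ray), 0 where there is no reading.
- arm.camera_params(name): a dict with "camera_matrix" (3x3 intrinsics, pixels), "rvec" (rotation vector, rad) and "tvec" (3), from world to camera coordinates, as OpenCV has them; the wrist camera has in their place "T_tool_cam" (4x4, takes a point from camera to tool coordinates, whose origin is the TCP and whose axes are the flange's). Camera axes: x right, y down, z forward; pixel columns grow to the right and rows downward; lengths in m; the calibration is good to about 2 mm. The wrist camera is an equidistant fisheye: a pixel r from the principal point sees the ray r / f radians off the axis. A picture is of the moment at which its call begins: read the wrist's pose just before it. camera_params takes no time and is no camera call.
- arm.close_job(): hands the job in, once; it reports no verdict.
The state is a dict: "t": time; "q": joint angles; "joint_vel": joint speeds; "tau": joint torques, N m; "ee_pos": TCP position; "eef_rot": TCP orientation; "wrist_force": force on the tool from outside, world axes, zero at the start; "wrist_torque": the same for the moment, N m; "finger_gap": finger opening in m.
Only numpy, scipy, OpenCV 4.12 (cv2) and the standard library are available. Lean on these libraries where they do the work, as an engineer would, in place of code of your own. Each camera call takes 0.05 s, during which the arm holds its last target. There are 200 camera calls.

TASK

Pack the four bicycle lamps for dispatch: stand each one, lens up, fully down in the gift box whose cut-out has its own shape and size. Set the lamps in rather than dropping them, and leave the brass bell that stands among them where it is.

Things in the scene. Friction and masses are not known exactly. Their poses are not given: they have to be found in the camera images.
- lamp_large_round_center (a point): The large round lamp, 58 mm in diameter (three reflectors). Brushed-aluminium bicycle lamp with a black rubber foot, cooling fins and a flat glass lens on top in a black bezel, standing lens up on the desk; 48 mm tall, straight-sided; 50 to 270 g. The point is its centre, half-way up (24 mm above its underside); z is up through the lens.
- lamp_small_round_center (a point): The small round lamp, 32 mm in diameter (one reflector). Brushed-aluminium bicycle lamp with a black rubber foot, cooling fins and a flat glass lens on top in a black bezel, standing lens up on the desk; 48 mm tall, straight-sided; 50 to 270 g. The point is its centre, half-way up (24 mm above its underside); z is up through the lens.
- lamp_square_center (a point): The square lamp, 46 by 46 mm (four reflectors), sides along its x and y. Brushed-aluminium bicycle lamp with a black rubber foot, cooling fins and a flat glass lens on top in a black bezel, standing lens up on the desk; 48 mm tall, straight-sided; 50 to 270 g. The point is its centre, half-way up (24 mm above its underside); z is up through the lens.
- lamp_oblong_center (a point): The oblong lamp, 92 mm long (its x) by 34 mm wide (its y), three reflectors in a row. Brushed-aluminium bicycle lamp with a black rubber foot, cooling fins and a flat glass lens on top in a black bezel, standing lens up on the desk; 48 mm tall, straight-sided; 50 to 270 g. The point is its centre, half-way up (24 mm above its underside); z is up through the lens.
- box_large_round_cutout (a point): Box of the large round lamp: round cut-out 74 mm in diameter in a white card insert that fills, flush with its rim, a lidless brown gift box (fixed to the desk, 128 mm along x, 100 along y, 34 tall). The cut-out is 16 mm deep with a flat floor, 8 mm wider all round than its lamp, which then sticks out 32 mm. The point is the centre of the cut-out's mouth, level with the insert's top, 34 mm above the desk; z up.
- box_small_round_cutout (a point): Box of the small round lamp: round cut-out 48 mm in diameter in a white card insert that fills, flush with its rim, a lidless brown gift box (fixed to the desk, 128 mm along x, 100 along y, 34 tall). The cut-out is 16 mm deep with a flat floor, 8 mm wider all round than its lamp, which then sticks out 32 mm. The point is the centre of the cut-out's mouth, level with the insert's top, 34 mm above the desk; z up.
- box_square_cutout (a point): Box of the square lamp: square cut-out 62 by 62 mm, sides along x and y, in a white card insert that fills, flush with its rim, a lidless brown gift box (fixed to the desk, 128 mm along x, 100 along y, 34 tall). The cut-out is 16 mm deep with a flat floor, 8 mm wider all round than its lamp, which then sticks out 32 mm. The point is the centre of the cut-out's mouth, level with the insert's top, 34 mm above the desk; z up.
- box_oblong_cutout (a point): Box of the oblong lamp: oblong cut-out 108 mm (along x) by 50 mm (along y) in a white card insert that fills, flush with its rim, a lidless brown gift box (fixed to the desk, 128 mm along x, 100 along y, 34 tall). The cut-out is 16 mm deep with a flat floor, 8 mm wider all round than its lamp, which then sticks out 32 mm. The point is the centre of the cut-out's mouth, level with the insert's top, 34 mm above the desk; z up.
- bell_center (a point): A brass bicycle bell standing among the lamps, not to be packed: dome 51 mm in diameter, 41 mm tall with its top nut, on a black base with a thumb lever reaching 40 mm from its middle; loose, about 90 g. The point is its centre, 20 mm above the desk; z is up.
Mind the look-alikes: they are no part of the job. Leave any red look-alike of the part that bears box_large_round_cutout alone.

How it is judged:
By the outcome, as a careful person would: the job done as asked, in the order asked, and still so for the second after the job is handed in, with the robot touching nothing.
It also fails if it takes over 120 s, if anything falls off the work surface, if the arm or the gripper's body presses on something with over 40 N, if the wrist force passes 120 N, or if a joint passes its speed limit or range.

## Working session

There is one attempt and no reset: what is moved stays moved. The work goes in short steps, Python scripts to look and compute and a shell command to move; the robot and the scene stay as the last step left them, time stands still between calls to the robot, and variables do not carry over. Pictures are saved under pics/ and viewed, about 12 in all and at most 16, crops included, and the job is handed in when it is done.

```bash
ls; mkdir -p pics; python3 - <<'E'
from rig import arm
import cv2,numpy as np
for n in("scene","side"):
    p,d=arm.capture(n); cv2.imwrite(f"pics/{n}0.png",p[:,:,::-1]); np.save(f"pics/{n}0.npy",d)
    print(arm.camera_params(n))
print(arm.get_obs(),arm.grip_point_offset)
print(arm.camera_params("wrist"))
E
```

```text
pics
{'camera_matrix': array([[486.14885008,   0.        , 316.51369424],
       [  0.        , 486.14885008, 201.69128015],
       [  0.        ,   0.        ,   1.        ]]), 'rvec': array([ 1.79002738,  1.92887431, -0.62933552]), 'tvec': array([ 0.03893281, -0.42763984,  1.54181073])}
{'camera_matrix': array([[479.30814915,   0.        , 322.77708588],
       [  0.        , 479.30814915, 204.0657951 ],
       [  0.        ,   0.        ,   1.        ]]), 'rvec': array([ 2.17292981, -0.28314296,  0.13454532]), 'tvec': array([-0.53318161,  0.13527888,  1.15401309])}
{'t': 0.1, 'q': array([ 15.08113999,  28.74759574, -24.45357542,  88.88487899,
        12.65065306,  65.2213885 , -12.04867585]), 'joint_vel': array([ 0.08596142, -0.1136805 , -0.03341119, -0.07385648,  0.06432858,
        0.03768735,  0.09462649]), 'tau': array([-1.10208965e-02, -5.67877543e+01, -5.83891511e+00, -2.79918051e+01,
       -6.91340840e-02,  2.40444340e-02,  3.03501565e-05]), 'ee_pos': array([ 6.49308489e-01, -5.61167579e-05,  1.93694630e-01]), 'eef_rot': array([-1.79899287e+02, -2.94401089e-03,  9.00016546e+01]), 'wrist_force': array([0.84964227, 0.7810953 , 0.23815353]), 'wrist_torque': array([-0.01801232, -0.02350328,  0.04728051]), 'finger_gap': 0.09180180313522913} 0.0188
{'camera_matrix': array([[309.70691629,   0.        , 314.71047417],
       [  0.        , 309.70691629, 200.01738385],
       [  0.        ,   0.        ,   1.        ]]), 'T_tool_cam': array([[ 4.88584429e-05, -9.69783343e-01, -2.43967754e-01,
         6.53201542e-02],
       [ 9.99999674e-01,  2.43961798e-04, -7.69493744e-04,
        -7.88572149e-04],
       [ 8.05761027e-04, -2.43967637e-01,  9.69783039e-01,
        -1.90725528e-01],
       [ 0.00000000e+00,  0.00000000e+00,  0.00000000e+00,
         1.00000000e+00]])}
```

View pics/scene0.png

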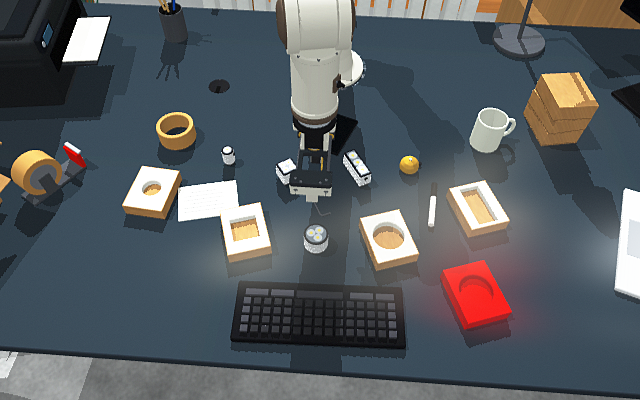

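View pics/side0.png

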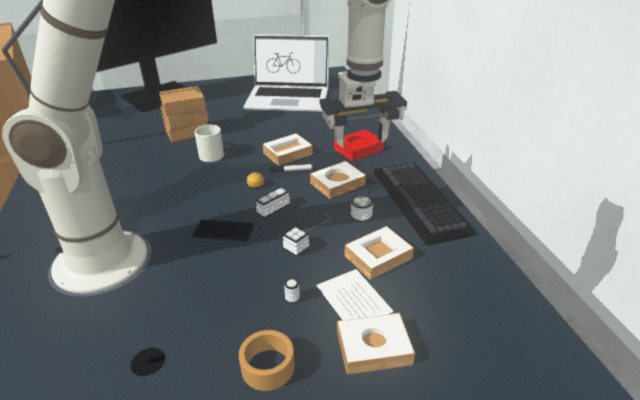

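The scene view shows the large round lamp at (316,238), square at (287,170), oblong at (357,168) and small round at (229,155). The bell is at (409,165). The white boxes are small round (152,190), square (246,232), large round (389,238) and oblong (478,207). The red look-alike at (477,293) stays untouched. Next I'll locate these by depth.

```bash
cat > h.py <<'E'
from rig import arm
import cv2,numpy as np
from scipy import ndimage as nd
def cloud(n,d=None):
    if d is None: d=arm.capture(n)[1]
    c=arm.camera_params(n);K=c["camera_matrix"];R=cv2.Rodrigues(c["rvec"])[0]
    v,u=np.mgrid[:400,:640]
    P=np.stack([(u-K[0,2])/K[0,0]*d,(v-K[1,2])/K[1,1]*d,d],-1)
    return (P-c["tvec"])@R
E
python3 - <<'E'
from h import *
for n in("scene","side"):
    d=np.load(f"pics/{n}0.npy");P=cloud(n,d);z=P[...,2];print(n)
    ok=(d>0)&(P[...,0]>.25)&(P[...,0]<.95)&(abs(P[...,1])<.65)
    print("desk z",np.median(z[ok&(abs(z)<.012)]))
    for nm,a,b in(("h>.041",.041,.056),("box",.027,.040),("all",.012,.08)):
        m=ok&(z>a)&(z<b);l,k=nd.label(m)
        for i in range(1,k+1):
            q=P[l==i]
            if len(q)<(8 if a>.04 else 40):continue
            v,u=np.where(l==i)
            r=cv2.minAreaRect((q[:,:2]*1000).astype(np.float32))
            print(nm,len(q),"px",int(u.mean()),int(v.mean()),"z",q[:,2].mean().round(3),"rect",np.round(r[0]),np.round(r[1]),round(r[2]))
E
```

```text
scene
desk z 0.0005900907241496263
h>.041 419 px 174 125 z 0.048 rect [ 340. -401.] [101.  99.] 22
h>.041 83 px 491 121 z 0.049 rect [265. 460.] [57. 17.] 66
h>.041 103 px 549 130 z 0.049 rect [284. 613.] [66. 34.] 61
h>.041 17 px 512 126 z 0.047 rect [275. 514.] [10.  9.] 72
h>.041 129 px 486 137 z 0.049 rect [316. 438.] [78. 39.] 71
h>.041 103 px 227 150 z 0.048 rect [ 421. -243.] [30. 30.] 56
h>.041 58 px 73 153 z 0.05 rect [ 461. -633.] [40. 14.] 61
h>.041 390 px 357 163 z 0.048 rect [437.  96.] [94. 35.] 30
h>.041 237 px 285 166 z 0.049 rect [463. -82.] [49. 45.] 30
h>.041 10 px 60 167 z 0.049 rect [ 515. -647.] [4. 7.] 88
h>.041 444 px 315 234 z 0.049 rect [661.   7.] [55. 56.] 81
box 103 px 173 120 z 0.033 rect [ 316. -412.] [34. 76.] 25
box 41 px 490 124 z 0.036 rect [258. 460.] [39. 10.] 72
box 93 px 547 134 z 0.033 rect [282. 612.] [66. 34.] 58
box 121 px 178 137 z 0.033 rect [ 368. -387.] [40. 97.] 26
box 100 px 484 141 z 0.034 rect [320. 439.] [74. 29.] 74
box 40 px 228 156 z 0.033 rect [ 428. -239.] [15. 33.] 23
box 170 px 409 162 z 0.034 rect [410. 233.] [42. 41.] 49
bo
[... 3031 characters left out ...]
 484 px 209 147 z 0.046 rect [289. 423.] [47. 80.] 89
all 872 px 286 147 z 0.026 rect [533. 391.] [133. 114.] 19
all 1123 px 337 177 z 0.027 rect [641. 171.] [134. 107.] 20
all 3740 px 422 202 z 0.022 rect [834.  24.] [138. 364.] 2
all 186 px 254 179 z 0.027 rect [403. 225.] [40. 47.] 67
all 568 px 271 201 z 0.037 rect [435.  93.] [95. 37.] 29
all 431 px 361 206 z 0.039 rect [657.   4.] [57. 59.] 2
all 484 px 295 239 z 0.037 rect [461. -83.] [50. 48.] 33
all 1941 px 378 250 z 0.028 rect [ 645. -163.] [132. 104.] 19
all 283 px 291 289 z 0.037 rect [ 419. -246.] [31. 31.] 11
all 3341 px 374 341 z 0.03 rect [ 546. -412.] [104. 129.] 85
all 1862 px 266 358 z 0.037 rect [ 338. -404.] [99. 99.] 74
```

```bash
cat > g.py <<'E'
# usage: g.py X Y Z(TCP, mm) YAW : turn and tool-frame shift still to go
import sys; from h import *
from scipy.spatial.transform import Rotation as Ro
o=arm.get_obs();X,Y,Z,yaw=map(float,sys.argv[1:5])
R=Ro.from_euler("xyz",o["eef_rot"],degrees=True);T=Ro.from_euler("xyz",[180,0,yaw],degrees=True)
w=(R.inv()*T).as_rotvec();e=np.array([X,Y,Z])/1000-o["ee_pos"]
print("t",round(o["t"],2),"pos",o["ee_pos"].round(4),"rot",o["eef_rot"].round(1),"gap",round(o["finger_gap"],4),"F",o["wrist_force"].round(1),"q5-7",o["q"][4:].round())
print("turn",w.round(3),"shift now-frame",R.inv().apply(e).round(4),"shift after turn",T.inv().apply(e).round(4))
E
python3 - <<'E'
from h import *
for n in("scene","side"):
    d=np.load(f"pics/{n}0.npy");c=arm.camera_params(n);P=cloud(n,d)
    K=c["camera_matrix"];R=cv2.Rodrigues(c["rvec"])[0];C=-R.T@c["tvec"]
    Q=C+(P-C)*((.034-C[2])/(P[...,2]-C[2]))[...,None]   # rays on the plane z=34mm
    for nm,x,y,a in(("LR",641,173,19.5),("SR",546,-411.5,-5),("SQ",645,-163,19),("OB",534,392,19.5)):
        a=np.deg2rad(a);q=(Q[...,:2]*1000-[x,y])@np.array([[np.cos(a),-np.sin(a)],[np.sin(a),np.cos(a)]])
        m=(abs(q[...,0])<58)&(abs(q[...,1])<44)&(P[...,2]<.031)
        l,k=nd.label(m);m=l==1+np.argmax(nd.sum(m,l,range(1,k+1)))
        w=Q[m][:,:2]*1000; r=cv2.minAreaRect(w.astype(np.float32))
        print(n,nm,"floor",P[...,2][m].min().round(4),"mean",w.mean(0).round(1),np.round(r[0],1),np.round(r[1]),round(r[2],1))
E
python3 g.py 659 6 80 90
```

```text
scene LR floor 0.0127 mean [643.9 173.8] [642.7 173.9] [69. 72.] 4.4
scene SR floor 0.0141 mean [ 548.1 -410.2] [ 547.3 -410.9] [45. 47.] 61.2
scene SQ floor 0.0127 mean [ 648.4 -162. ] [ 647.3 -162.6] [62. 65.] 18.9
scene OB floor 0.0121 mean [537.8 393.3] [536.2 394.1] [109.  51.] 19.6
side LR floor 0.0136 mean [638.7 169. ] [637.5 170. ] [71. 71.] 4.7
side SR floor 0.0145 mean [ 544.7 -413.3] [ 544.5 -412.4] [46. 48.] 1.8
side SQ floor 0.0133 mean [ 644.4 -165.7] [ 643.8 -164.5] [64. 63.] 19.9
side OB floor 0.0128 mean [530.2 387.4] [532.9 388.4] [111.  55.] 21.3
t 0.1 pos [ 6.493e-01 -1.000e-04  1.937e-01] rot [-179.9   -0.    90. ] gap 0.0918 F [0.8 0.8 0.2] q5-7 [ 13.  65. -12.]
turn [-0.002 -0.     0.   ] shift now-frame [0.006  0.0099 0.1137] shift after turn [0.0061 0.0097 0.1137]<stdin>:5: RuntimeWarning: divide by zero encountered in divide
<stdin>:5: RuntimeWarning: invalid value encountered in multiply
```

```bash
python3 -c "
import cv2;p=cv2.imread('pics/scene0.png')[135:335,190:520];cv2.imwrite('pics/crop1.png',cv2.resize(p,(792,480),interpolation=3))"
```

```text
(no output)
```

View pics/crop1.png

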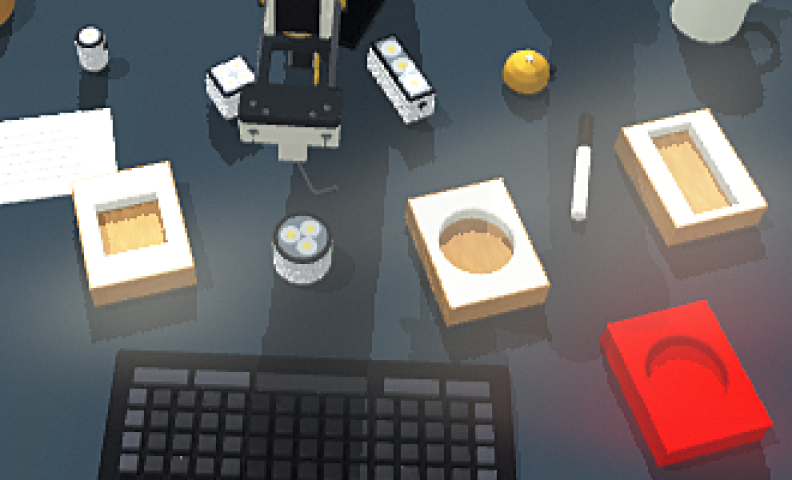

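```bash
python3 -m pendant '0 0 0 0.003 0.005 0.04 0.0918;0 0 0 0.003 0.005 0.04 0.0918;0 0 0 0 0 0.035 0.0918;0 0 0 0 0 0 0.0918;0 0 0 0 0 0 0.0918'; python3 g.py 659 6 22 90
```

```text
t: 0.6
ee_pos: [0.6594, 0.0061, 0.0793]
eef_rot: [-179.9, -0.0, 90.0]
wrist_force: [0.2, -0.7, 1.1]
finger_gap: 0.0921
t 0.6 pos [0.6594 0.0061 0.0793] rot [-179.9   -0.    90. ] gap 0.0921 F [ 0.2 -0.7  1.1] q5-7 [ 16.  54. -15.]
turn [-0.002 -0.     0.   ] shift now-frame [-0.0002 -0.0003  0.0573] shift after turn [-0.0001 -0.0004  0.0573]
```

The crop shows two candidates for the large round box: white at crop (478,250), scene (389,238), and red at crop (688,380), scene (477,293). The white insert in a brown box fits the description, so the red one is left alone. The lamp with three reflectors at crop (303,245) is the large round one, and I'll descend on it.

```bash
python3 -m pendant '0 0 0 0 0 0.03 0.0918;0 0 0 0 0 0.0273 0.0918;0 0 0 0 0 0 0.0918;0 0 0 0 0 0 0.04;0 0 0 0 0 0 0.04'; python3 -m pendant '0 0 0 0 0 0 0.04;0 0 0 0 0 0 0.04;0 0 0 0 0 0 0.04;0 0 0 0 0 0 0.04;0 0 0 0 0 -0.02 0.04';python3 g.py 641 172 100 90
```

```text
t: 1.1
ee_pos: [0.6623, 0.0063, 0.0253]
eef_rot: [179.7, -0.0, 90.0]
wrist_force: [0.1, -0.2, 0.3]
finger_gap: 0.0806
t: 1.6
ee_pos: [0.6573, 0.0058, 0.0397]
eef_rot: [-179.7, 0.0, 90.0]
wrist_force: [0.0, -0.1, -0.4]
finger_gap: 0.0421
t 1.6 pos [0.6573 0.0058 0.0397] rot [-179.7    0.    90. ] gap 0.0421 F [ 0.  -0.1 -0.4] q5-7 [ 17.  51. -16.]
turn [-0.006  0.     0.   ] shift now-frame [ 0.1662 -0.0166 -0.0602] shift after turn [ 0.1662 -0.0163 -0.0603]
```

The gap of 42 mm is less than the lamp's 58 mm, so something is off. I'll look before moving further.

```bash
python3 - <<'E'
from h import *
a=arm.capture("scene")[0];b=arm.capture("side")[0]
a=cv2.resize(a[160:290,240:400],None,fx=3,fy=3);b=cv2.resize(b[130:260,280:440],None,fx=3,fy=3)
cv2.imwrite("pics/c2.png",np.vstack([a,b])[:,:,::-1][:600] if 0 else np.hstack([a,b])[:,:,::-1][:, :960])
im=np.hstack([a,b]);cv2.imwrite("pics/c2.png",cv2.resize(im,(800,325))[:,:,::-1])
print(arm.get_obs()["finger_gap"],arm.get_obs()["ee_pos"])
E
```

```text
0.04056900296276231 [0.66199988 0.00635869 0.04452682]
```

View pics/c2.png

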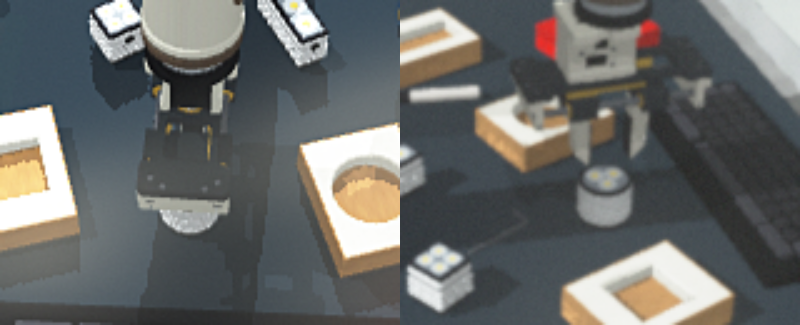

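```bash
python3 - <<'E'
from h import *
for n in("scene","side"):
    P=cloud(n);o=arm.get_obs()
    m=(abs(P[...,0]-.66)<.1)&(abs(P[...,1]-.006)<.06)&(P[...,2]>.055)&(P[...,2]<.12)
    print(n,o["ee_pos"].round(4),o["finger_gap"].round(4))
    for a in np.arange(.02,.13,.006):
        k=(abs(P[...,0]-.66)<.1)&(abs(P[...,1]-.006)<.06)&(P[...,2]>a)&(P[...,2]<=a+.006)
        if k.sum()>3:q=P[k]*1000;print(int(a*1000),k.sum(),q.min(0).round()[:2],q.max(0).round()[:2],q.mean(0).round()[:2])
E
```

```text
Traceback (most recent call last):
AttributeError: 'float' object has no attribute 'round'
```

```bash
python3 - <<'E'
from h import *
for n in("scene","side"):
    P=cloud(n);o=arm.get_obs()
    print(n,o["ee_pos"].round(4),o["finger_gap"])
    for a in np.arange(.02,.13,.006):
        k=(abs(P[...,0]-.66)<.1)&(abs(P[...,1]-.006)<.06)&(P[...,2]>a)&(P[...,2]<=a+.006)
        if k.sum()>3:q=P[k]*1000;print(int(a*1000),k.sum(),q.min(0).round()[:2],q.max(0).round()[:2],q.mean(0).round()[:2])
E
```

```text
scene [0.6605 0.0061 0.0426] 0.039753308936016876
20 29 [675. -17.] [690.  32.] [684.   8.]
26 30 [676. -15.] [689.  27.] [684.   6.]
32 16 [681.  -9.] [689.  25.] [686.  10.]
38 18 [683.  -9.] [689.  20.] [687.   3.]
104 11 [637.  -4.] [641.  16.] [639.   7.]
110 9 [640.  -1.] [642.  14.] [641.   6.]
side [0.6599 0.006  0.042 ] 0.04011442376404693
20 38 [629. -22.] [681.   2.] [651. -15.]
26 34 [628. -25.] [679.   5.] [651. -15.]
32 43 [629. -26.] [685.   7.] [649. -15.]
38 44 [629. -25.] [684.   3.] [654. -16.]
44 214 [629. -24.] [683.  35.] [656.   3.]
50 12 [634. -10.] [679.  26.] [660.   3.]
74 16 [634.  -7.] [682.  16.] [671.   2.]
80 25 [626.  -7.] [690.  15.] [660.  -2.]
86 27 [621.  -9.] [691.  12.] [654.  -1.]
92 35 [620.  -9.] [695.  15.] [655.  -2.]
98 33 [620.  -8.] [694.  16.] [657.  -2.]
104 36 [619.  -8.] [695.  16.] [656.  -1.]
110 40 [618.  -8.] [694.  18.] [660.  -1.]
116 35 [618.  -8.] [697.  16.] [657.  -1.]
122 31 [619.  -8.] [695.  14.] [661.  -3.]
128 10 [680.  -6.] [688.   7.] [683.  -2.]
```

```bash
python3 - <<'E'
from h import *
for n in("scene","side"):
    P=cloud(n,np.load(f"pics/{n}0.npy"))
    print(n)
    for a in np.arange(.10,.30,.006):
        k=(abs(P[...,0]-.65)<.12)&(abs(P[...,1])<.1)&(P[...,2]>a)&(P[...,2]<=a+.006)
        if k.sum()>3:q=P[k]*1000;print(int(a*1000),k.sum(),q.min(0).round()[:2],q.max(0).round()[:2],q.mean(0).round()[:2])
o=arm.get_obs()
p,d=arm.capture("wrist");cv2.imwrite("pics/w3.png",p[:,:,::-1]);np.save("pics/w3.npy",d);print(o["ee_pos"],o["eef_rot"],o["tau"].round(1))
E
```

```text
scene
226 16 [600.  -9.] [603.  10.] [602.   0.]
232 21 [594.  -9.] [606.  11.] [602.   2.]
238 40 [601. -10.] [712.  11.] [659.   1.]
244 31 [602. -10.] [713.  11.] [669.  -0.]
250 19 [710.  -9.] [714.  11.] [712.   2.]
256 21 [710. -10.] [714.  11.] [712.   0.]
286 6 [733. -14.] [735.  29.] [734.  10.]
292 79 [568. -36.] [736.  37.] [728.   1.]
298 95 [599. -36.] [738.  36.] [721.  -0.]
side
226 18 [592. -13.] [698.   6.] [656.  -8.]
232 33 [585. -13.] [706.   8.] [647.  -8.]
238 41 [584. -15.] [709.   9.] [659.  -8.]
244 45 [583. -14.] [708.   5.] [641.  -9.]
250 39 [583. -13.] [708.  13.] [654.  -7.]
256 50 [582. -14.] [710.  10.] [647.  -7.]
262 43 [582. -14.] [711.  10.] [645.  -8.]
268 51 [582. -15.] [710.  10.] [643.  -7.]
274 43 [581. -15.] [712.   7.] [651.  -9.]
280 24 [582. -15.] [711.   6.] [663.  -9.]
286 8 [695. -36.] [728.  -6.] [701. -14.]
292 81 [559. -39.] [732.  32.] [634. -20.]
298 143 [559. -40.] [732.  34.] [636. -26.]
[0.65989701 0.00597096 0.04199337] [-1.79998450e+02  3.96742296e-03  9.00008418e+01] [ -0.1 -63.   -6.9 -23.8  -0.1  -0.    0. ]
```

View pics/w3.png

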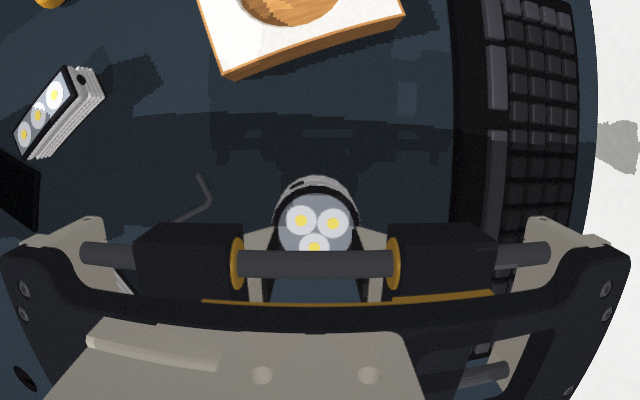

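The wrist view shows the lamp at (315,228) still standing untouched below the fingertips at (258,300) and (375,300). The depth clouds put the fingertips about 33 mm above the reported TCP, both now and at the start: 0.075 against 0.042, and 0.228 against 0.194. The reported z and the cameras disagree. Lamps, boxes and desk all come out at their known heights, so I trust the cameras. I'll open, go lower and measure the tip height again.

```bash
python3 -m pendant '0 0 0 0 0 0 0.0918;0 0 0 0 0 0 0.0918;0 0 0 0 0 0 0.0918;0 0 0 0 0 0 0.0918;0 0 0 0 0 0 0.0918';python3 -m pendant '0 0 0 0 0 0.02 0.0918;0 0 0 0 0 0.02 0.0918;0 0 0 0 0 0 0.0918;0 0 0 0 0 0 0.0918;0 0 0 0 0 0 0.0918'; cat > tip.py <<'E'
from h import *
P=cloud("side");o=arm.get_obs();e=o["ee_pos"]
yaw=np.deg2rad(o["eef_rot"][2]);D=P[...,:2]-e[:2]
tx=D@[np.cos(yaw),np.sin(yaw)];ty=D@[np.sin(yaw),-np.cos(yaw)];z=P[...,2]
for s in(1,-1):
    f=(abs(tx)<.02)&(s*ty>o["finger_gap"]/2-.004)&(s*ty<.08)&(z>.012)&(z<e[2]+.09)
    print("ee z",e[2].round(4),"finger",s,"n",f.sum(),"lowest z",np.sort(z[f])[:12:2].round(4),"ty",np.percentile(ty[f],[2,98]).round(3))
E
python3 tip.py; python3 g.py 658 6 -11 90
```

```text
t: 2.4
ee_pos: [0.66, 0.0061, 0.0423]
eef_rot: [180.0, -0.0, 90.0]
wrist_force: [0.4, 0.2, 0.3]
finger_gap: 0.0753
t: 2.9
ee_pos: [0.661, 0.0062, 0.0035]
eef_rot: [179.9, -0.0, 90.0]
wrist_force: [-0.6, 0.9, -0.4]
finger_gap: 0.0916
ee z 0.0036 finger 1 n 149 lowest z [0.0365 0.0372 0.0383 0.0392 0.0402 0.0412] ty [0.042 0.061]
ee z 0.0036 finger -1 n 111 lowest z [0.0371 0.041  0.0422 0.0429 0.0436 0.0459] ty [-0.068 -0.05 ]
t 2.95 pos [0.6611 0.0062 0.0036] rot [179.9  -0.   90. ] gap 0.0916 F [ 0.2 -0.1  0. ] q5-7 [ 19.  47. -17.]
turn [ 0.002 -0.     0.   ] shift now-frame [-0.0002 -0.0032  0.0146] shift after turn [-0.0002 -0.0031  0.0146]
```

```bash
python3 -m pendant '0 0 0 0 0 0.013 0.0918;0 0 0 0 0 0 0.0918;0 0 0 0 0 0 0.045;0 0 0 0 0 0 0.045;0 0 0 0 0 0 0.045'; python3 -m pendant '0 0 0 0 0 0 0.045;0 0 0 0 0 0 0.045;0 0 0 0 0 0 0.045;0 0 0 0 0 0 0.045;0 0 0 0 0 0 0.045';python3 tip.py
```

```text
t: 3.45
ee_pos: [0.6602, 0.0061, -0.0105]
eef_rot: [180.0, -0.0, 90.0]
wrist_force: [-0.5, 0.3, 0.1]
finger_gap: 0.0725
t: 3.95
ee_pos: [0.6602, 0.0061, -0.0105]
eef_rot: [180.0, -0.0, 90.0]
wrist_force: [-0.3, 0.2, 1.3]
finger_gap: 0.0578
ee z -0.0105 finger 1 n 137 lowest z [0.019  0.0252 0.0271 0.0281 0.0285 0.0291] ty [0.025 0.044]
ee z -0.0105 finger -1 n 153 lowest z [0.0125 0.0146 0.0174 0.0196 0.0214 0.0235] ty [-0.05  -0.025]
```

Gripped: the gap is 57.8 mm. Lift and carry.

```bash
python3 -m pendant '0 0 0 0 0 -0.02 0.045;0 0 0 0 0 -0.03 0.045;0 0 0 0 0 -0.03 0.045;0 0 0 0.02 0 0 0.045;0 0 0 0.04 -0.005 0 0.045'; python3 -m pendant '0 0 0 0.04 -0.005 0 0.045;0 0 0 0.04 -0.005 0 0.045;0 0 0 0.02 -0.004 0 0.045;0 0 0 0.006 0 0 0.045;0 0 0 0 0 0 0.045';python3 g.py 641 172.5 7 90
```

```text
t: 4.5
ee_pos: [0.6569, 0.0605, 0.0704]
eef_rot: [179.8, 0.2, 89.6]
wrist_force: [-0.3, -0.2, -2.5]
finger_gap: 0.0576
t: 5.0
ee_pos: [0.6406, 0.1726, 0.069]
eef_rot: [-180.0, 0.0, 90.1]
wrist_force: [0.1, 0.0, -1.1]
finger_gap: 0.0576
t 5.0 pos [0.6406 0.1726 0.069 ] rot [-180.     0.    90.1] gap 0.0576 F [ 0.1  0.  -1.1] q5-7 [ 17.  54. -30.]
turn [-0.001  0.     0.002] shift now-frame [-0.      0.0004  0.062 ] shift after turn [-0.0001  0.0004  0.062 ]
```

```bash
python3 -m pendant '0 0 0 0 0 0.03 0.045;0 0 0 0 0 0.02 0.045;0 0 0 0 0 0.006 0.045;0 0 0 0 0 0 0.045;0 0 0 0 0 0 0.045'; python3 -m pendant '0 0 0 0 0 0.002 0.045;0 0 0 0 0 0.002 0.045;0 0 0 0 0 0.001 0.045;0 0 0 0 0 0.001 0.045;0 0 0 0 0 0 0.045'; python3 -c "
from h import *
a=arm.capture('side')[0];b=arm.capture('scene')[0];f=lambda p:cv2.resize(p,(400,400),interpolation=3)
cv2.imwrite('pics/c4.png',np.hstack([f(a[120:230,280:390]),f(b[180:290,330:440])])[:,:,::-1])";python3 g.py 641 172.5 7 90
```

```text
t: 5.5
ee_pos: [0.6421, 0.171, 0.0142]
eef_rot: [179.9, 0.0, 89.9]
wrist_force: [0.2, 0.6, -0.7]
finger_gap: 0.0571
t: 6.0
ee_pos: [0.6411, 0.1722, 0.0075]
eef_rot: [180.0, -0.0, 90.0]
wrist_force: [0.4, 0.2, 0.4]
finger_gap: 0.0576
t 6.1 pos [0.6411 0.1721 0.0075] rot [180.  -0.  90.] gap 0.0574 F [-0.1 -0.4 -0.3] q5-7 [ 19.  48. -32.]
turn [ 0. -0.  0.] shift now-frame [ 0.0004 -0.0001  0.0005] shift after turn [ 0.0004 -0.0001  0.0005]
```

View pics/c4.png

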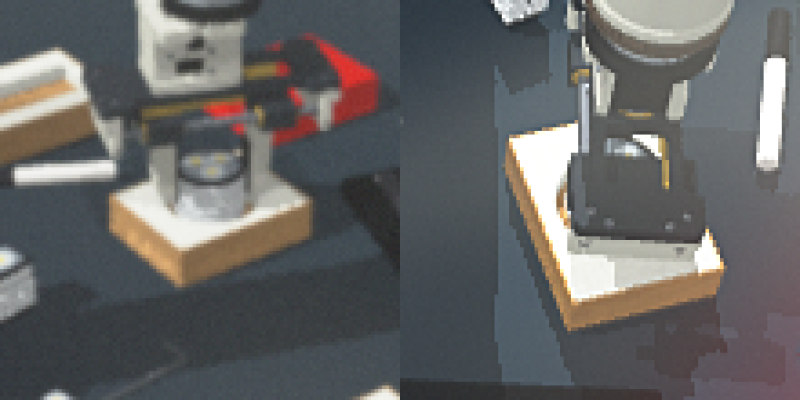

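The lamp at (210,185) stands inside the cut-out. I'll creep down until the force shows contact, then release.

```bash
python3 -m pendant '0 0 0 0 0 0.0007 0.045;0 0 0 0 0 0.0005 0.045;0 0 0 0 0 0 0.045;0 0 0 0 0 0 0.045;0 0 0 0 0 0 0.045'; python3 -m pendant '0 0 0 0 0 0 0.0918;0 0 0 0 0 0 0.0918;0 0 0 0 0 0 0.0918;0 0 0 0 0 0 0.0918;0 0 0 0 0 0 0.0918'
```

```text
t: 6.6
ee_pos: [0.6412, 0.1721, 0.0075]
eef_rot: [180.0, 0.0, 90.0]
wrist_force: [-3.9, -1.1, 7.9]
finger_gap: 0.0573
t: 7.1
ee_pos: [0.6409, 0.1721, 0.0059]
eef_rot: [-180.0, -0.0, 90.0]
wrist_force: [-0.1, 0.4, 0.8]
finger_gap: 0.0903
```

```bash
python3 -m pendant '0 0 0 0 0 -0.03 0.0918;0 0 0 0 0 -0.035 0.0918;0 0 0 -0.02 -0.015 0 0.0918;0 0 0 -0.04 -0.028 0 0.0918;0 0 0 -0.04 -0.028 0 0.0918'; python3 -m pendant '0 0 0 -0.04 -0.028 0 0.0918;0 0 0 -0.04 -0.028 0 0.0918;0 0 0 -0.04 -0.028 0 0.0918;0 0 0 -0.03 -0.02 0 0.0918;0 0 0 0 0 0 0.0918';python3 -m pendant '0 0 -0.14 0 0 0 0.0918;0 0 -0.14 0 0 0 0.0918;0 0 -0.14 0 0 0 0.0918;0 0 -0.13 0 0 0 0.0918;0 0 0 0 0 0 0.0918';python3 g.py 461.5 -83 -11 121.5
```

```text
t: 7.6
ee_pos: [0.5695, 0.072, 0.0714]
eef_rot: [179.9, -0.0, 90.1]
wrist_force: [0.5, -0.9, 1.1]
finger_gap: 0.092
t: 8.1
ee_pos: [0.4622, -0.0835, 0.0707]
eef_rot: [-179.8, 0.2, 89.6]
wrist_force: [-0.0, 0.5, -1.1]
finger_gap: 0.0916
t: 8.6
ee_pos: [0.4667, -0.0772, 0.0712]
eef_rot: [179.9, -0.0, 121.6]
wrist_force: [-0.3, -0.0, -0.8]
finger_gap: 0.0916
t 8.6 pos [ 0.4667 -0.0772  0.0712] rot [179.9  -0.  121.6] gap 0.0916 F [-0.3 -0.  -0.8] q5-7 [16. 43. 23.]
turn [ 0.001 -0.     0.002] shift now-frame [-0.0022 -0.0075  0.0822] shift after turn [-0.0022 -0.0075  0.0822]
```

```bash
python3 -m pendant '0 0 0 -0.002 -0.0075 0 0.0918;0 0 0 0 0 0.04 0.0918;0 0 0 0 0 0.03 0.0918;0 0 0 0 0 0.012 0.0918;0 0 0 0 0 0 0.0918';python3 g.py 461.5 -83 -11 121.5;  python3 -m pendant '0 0 0 0 0 0 0.03;0 0 0 0 0 0 0.03;0 0 0 0 0 0 0.03;0 0 0 0 0 0 0.03;0 0 0 0 0 0 0.03';python3 -m pendant '0 0 0 0 0 0 0.03;0 0 0 0 0 0 0.03;0 0 0 0 0 0 0.03;0 0 0 0 0 0 0.03;0 0 0 0 0 0 0.03'; python3 g.py 645.5 -163.5 70 109
```

```text
t: 9.1
ee_pos: [0.459, -0.0832, -0.0122]
eef_rot: [-179.8, -0.1, 121.5]
wrist_force: [0.3, -0.9, 0.3]
finger_gap: 0.0917
t 9.1 pos [ 0.459  -0.0832 -0.0122] rot [-1.798e+02 -1.000e-01  1.215e+02] gap 0.0917 F [ 0.3 -0.9  0.3] q5-7 [24. 33. 17.]
turn [-0.003 -0.002 -0.001] shift now-frame [-0.0011  0.0022 -0.0012] shift after turn [-0.0011  0.0022 -0.0012]
t: 9.6
ee_pos: [0.461, -0.0838, -0.0103]
eef_rot: [180.0, 0.0, 121.5]
wrist_force: [-0.3, -0.5, -0.3]
finger_gap: 0.0567
t: 10.1
ee_pos: [0.4614, -0.0836, -0.0105]
eef_rot: [179.9, 0.0, 121.5]
wrist_force: [1.3, -0.1, 5.3]
finger_gap: 0.046
t 10.1 pos [ 0.4614 -0.0836 -0.0105] rot [179.9   0.  121.5] gap 0.046 F [ 1.3 -0.1  5.3] q5-7 [24. 33. 17.]
turn [0.001 0.001 0.219] shift now-frame [-0.1645  0.1153 -0.0803] shift after turn [-0.1355  0.1481 -0.0805]
```

```bash
python3 -m pendant '0 0 0 0 0 -0.02 0.03;0 0 0 0 0 -0.03 0.03;0 0 0.11 0 0 -0.03 0.03;0 0 0.105 0 0 0 0.03;0 0 0 -0.02 0.022 0 0.03'; python3 -m pendant '0 0 0 -0.03 0.033 0 0.03;0 0 0 -0.03 0.033 0 0.03;0 0 0 -0.03 0.033 0 0.03;0 0 0 -0.0255 0.027 0 0.03;0 0 0 0 0 0 0.03';python3 -m pendant '0 0 0 0 0 0.02 0.03;0 0 0 0 0 0 0.03;0 0 0 0 0 0 0.03;0 0 0 0 0 0 0.03;0 0 0 0 0 0 0.03'; python3 g.py 645.5 -163.5 7.5 109.3
```

```text
t: 10.6
ee_pos: [0.4842, -0.0943, 0.0691]
eef_rot: [-179.7, -0.1, 109.1]
wrist_force: [1.3, -0.1, -0.3]
finger_gap: 0.046
t: 11.1
ee_pos: [0.648, -0.1658, 0.0678]
eef_rot: [179.9, 0.1, 109.0]
wrist_force: [0.8, -0.2, -1.0]
finger_gap: 0.0458
t: 11.6
ee_pos: [0.6453, -0.1629, 0.0501]
eef_rot: [179.9, 0.0, 109.2]
wrist_force: [0.7, -0.2, -1.3]
finger_gap: 0.0458
t 11.6 pos [ 0.6453 -0.1629  0.0501] rot [179.9   0.  109.2] gap 0.0458 F [ 0.7 -0.2 -1.3] q5-7 [19. 52. 17.]
turn [ 0.001  0.001 -0.002] shift now-frame [-0.0006 -0.      0.0426] shift after turn [-0.0007  0.      0.0426]
```

```bash
python3 -m pendant '0 0 0 0 0 0.015 0.03;0 0 0 0 0 0.015 0.03;0 0 0 0 0 0.008 0.03;0 0 0 0 0 0.002 0.03;0 0 0 0 0 0 0.03'; python3 -m pendant '0 0 0 0 0 0.001 0.03;0 0 0 0 0 0.001 0.03;0 0 0 0 0 0.0005 0.03;0 0 0 0 0 0 0.03;0 0 0 0 0 0 0.03'; python3 -c "
from h import *
a=arm.capture('side')[0];b=arm.capture('scene')[0];f=lambda p:cv2.resize(p,(400,400),interpolation=3)
cv2.imwrite('pics/c5.png',np.hstack([f(a[190:300,320:430]),f(b[170:280,190:300])])[:,:,::-1])"
```

```text
t: 12.1
ee_pos: [0.6442, -0.1627, 0.0081]
eef_rot: [-179.9, -0.1, 109.2]
wrist_force: [0.1, 0.2, -1.4]
finger_gap: 0.0457
t: 12.6
ee_pos: [0.6452, -0.1628, 0.0075]
eef_rot: [180.0, 0.0, 109.2]
wrist_force: [-2.4, 0.9, 5.5]
finger_gap: 0.0456
```

View pics/c5.png

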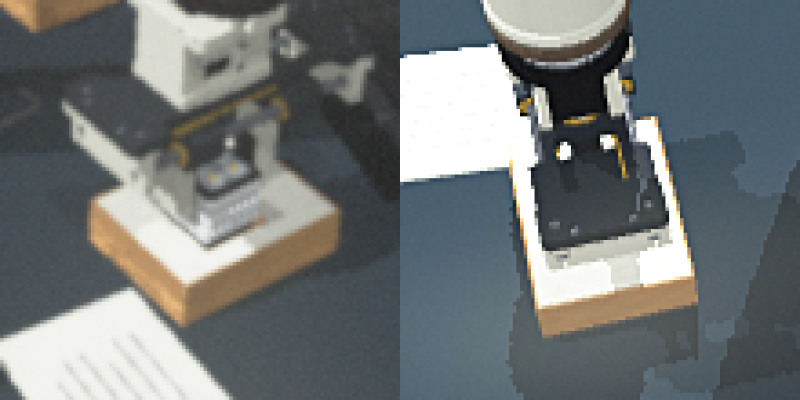

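Contact came at the seated height (18 mm above the grasp height), with the lamp inside the mouth. I'll release and go to the small lamp.

```bash
python3 -m pendant '0 0 0 0 0 0 0.0918;0 0 0 0 0 0 0.0918;0 0 0 0 0 0 0.0918;0 0 0 0 0 0 0.0918;0 0 0 0 0 0 0.0918'; python3 -m pendant '0 0 0 0 0 -0.03 0.0918;0 0 0 0 0 -0.035 0.0918;0 0 0 0 -0.02 0 0.0918;0 0 0 0 -0.04 0 0.0918;0 0 0 -0.003 -0.04 0 0.0918';python3 -m pendant '0 0 0 0 -0.04 0 0.0918;0 0 0 0 -0.04 0 0.0918;0 0 0 0 -0.04 0 0.0918;0 0 0 0 -0.019 0 0.0918;0 0 0 0 0 0 0.0918';python3 -m pendant '0 0 0 0 0 0 0.0918;0 0 0 0 0 0 0.0918;0 0 0 0 0 0 0.0918;0 0 0 0 0 0 0.0918;0 0 0 0 0 0 0.0918';python3 g.py 420 -244.5 -11 109
```

```text
t: 13.2
ee_pos: [0.6449, -0.1629, 0.0065]
eef_rot: [-180.0, -0.0, 109.2]
wrist_force: [0.1, 0.5, 0.6]
finger_gap: 0.0811
t: 13.7
ee_pos: [0.5511, -0.1979, 0.0719]
eef_rot: [179.9, 0.0, 109.3]
wrist_force: [-0.9, -0.2, -0.6]
finger_gap: 0.0918
t: 14.2
ee_pos: [0.4167, -0.246, 0.0714]
eef_rot: [-179.8, -0.0, 109.0]
wrist_force: [0.8, 0.3, -0.0]
finger_gap: 0.092
t: 14.7
ee_pos: [0.4208, -0.2439, 0.0715]
eef_rot: [180.0, -0.0, 109.3]
wrist_force: [-0.6, -0.1, -0.2]
finger_gap: 0.0916
t 14.7 pos [ 0.4208 -0.2439  0.0715] rot [180.   -0.  109.3] gap 0.0916 F [-0.6 -0.1 -0.2] q5-7 [14. 43. 33.]
turn [ 0.    -0.     0.004] shift now-frame [-0.0004 -0.001   0.0825] shift after turn [-0.0003 -0.001   0.0825]
```

```bash
python3 -m pendant '0 0 0 0 -0.001 0.02 0.0918;0 0 0 0 0 0.04 0.0918;0 0 0 0 0 0.022 0.0918;0 0 0 0 0 0 0.0918;0 0 0 0 0 0 0.05'; python3 -m pendant '0 0 0 0 0 0 0.05;0 0 0 0 0 0 0.02;0 0 0 0 0 0 0.02;0 0 0 0 0 0 0.02;0 0 0 0 0 0 0.02';python3 -m pendant '0 0 0 0 0 0 0.02;0 0 0 0 0 0 0.02;0 0 0 0 0 0 0.02;0 0 0 0 0 0 0.02;0 0 0 0 0 0 0.02'; python3 g.py 546 -411.5 70 109
```

```text
t: 15.2
ee_pos: [0.4195, -0.2442, -0.0103]
eef_rot: [-180.0, -0.1, 109.2]
wrist_force: [-0.1, 0.3, 0.5]
finger_gap: 0.0875
t: 15.7
ee_pos: [0.4195, -0.2449, -0.01]
eef_rot: [180.0, 0.0, 109.2]
wrist_force: [-0.4, -1.2, -0.0]
finger_gap: 0.0485
t: 16.2
ee_pos: [0.4195, -0.2446, -0.0104]
eef_rot: [180.0, 0.0, 109.2]
wrist_force: [0.4, 1.0, 0.8]
finger_gap: 0.0315
t 16.2 pos [ 0.4195 -0.2446 -0.0104] rot [180.    0.  109.2] gap 0.0315 F [0.4 1.  0.8] q5-7 [21. 33. 28.]
turn [0.    0.    0.004] shift now-frame [-0.1992  0.0646 -0.0803] shift after turn [-0.199   0.0653 -0.0804]
```

```bash
python3 -m pendant '0 0 0 0 0 -0.02 0.02;0 0 0 0 0 -0.03 0.02;0 0 0 0 0 -0.03 0.02;0 0 0 -0.02 0.006 0 0.02;0 0 0 -0.035 0.012 0 0.02'; python3 -m pendant '0 0 0 -0.04 0.013 0 0.02;0 0 0 -0.04 0.013 0 0.02;0 0 0 -0.04 0.013 0 0.02;0 0 0 -0.024 0.0076 0 0.02;0 0 0 0 0 0 0.02';python3 -m pendant '0 0 0 0 0 0.02 0.02;0 0 0 0 0 0 0.02;0 0 0 0 0 0 0.02;0 0 0 0 0 0 0.02;0 0 0 0 0 0 0.02'; python3 g.py 546 -411.5 7.5 109.3
```

```text
t: 16.7
ee_pos: [0.4538, -0.2897, 0.0706]
eef_rot: [-180.0, 0.0, 109.3]
wrist_force: [-0.1, -0.1, -0.3]
finger_gap: 0.0313
t: 17.2
ee_pos: [0.5465, -0.4149, 0.0687]
eef_rot: [180.0, 0.1, 109.0]
wrist_force: [-0.5, -0.7, -0.7]
finger_gap: 0.0312
t: 17.7
ee_pos: [0.5462, -0.4114, 0.0506]
eef_rot: [180.0, 0.1, 109.2]
wrist_force: [0.5, -0.1, -1.1]
finger_gap: 0.0313
t 17.7 pos [ 0.5462 -0.4114  0.0506] rot [1.800e+02 1.000e-01 1.092e+02] gap 0.0313 F [ 0.5 -0.1 -1.1] q5-7 [18. 53. 41.]
turn [ 0.001  0.001 -0.002] shift now-frame [-0.     -0.0002  0.0431] shift after turn [-0.0001 -0.0002  0.0431]
```

```bash
python3 -m pendant '0 0 0 0 0 0.015 0.02;0 0 0 0 0 0.015 0.02;0 0 0 0 0 0.008 0.02;0 0 0 0 0 0.002 0.02;0 0 0 0 0 0 0.02'; python3 -m pendant '0 0 0 0 0 0.001 0.02;0 0 0 0 0 0.001 0.02;0 0 0 0 0 0.001 0.02;0 0 0 0 0 0 0.02;0 0 0 0 0 0 0.02'; python3 -c "
from h import *
a=arm.capture('side')[0];b=arm.capture('scene')[0];f=lambda p:cv2.resize(p,(400,400),interpolation=3)
cv2.imwrite('pics/c6.png',np.hstack([f(a[270:390,310:430]),f(b[130:240,95:205])])[:,:,::-1])"
```

```text
t: 18.2
ee_pos: [0.5453, -0.4109, 0.0087]
eef_rot: [-180.0, -0.1, 109.2]
wrist_force: [0.2, 0.6, -0.6]
finger_gap: 0.0315
t: 18.7
ee_pos: [0.5462, -0.4116, 0.0077]
eef_rot: [180.0, 0.1, 109.2]
wrist_force: [-1.9, 0.8, 6.8]
finger_gap: 0.0313
```

View pics/c6.png

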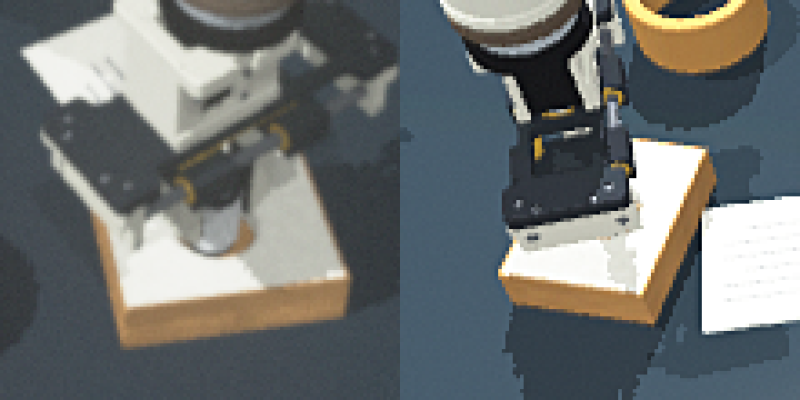

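Seated contact again, with the lamp at (222,225) inside its mouth. I'll release and go to the oblong lamp.

```bash
python3 -m pendant '0 0 0 0 0 0 0.0918;0 0 0 0 0 0 0.0918;0 0 0 0 0 0 0.0918;0 0 0 0 0 0 0.0918;0 0 0 0 0 0 0.0918'; python3 -m pendant '0 0 0 0 0 0 0.0918;0 0 0 0 0 -0.03 0.0918;0 0 0 0 0 -0.035 0.0918;0 0 0 0.02 0.002 0 0.0918;0 0 0 0.04 0.005 0 0.0918';python3 -m pendant '0 0 0 0.04 0.005 0 0.0918;0 0 0 0.04 0.005 0 0.0918;0 0 0 0.04 0.005 0 0.0918;0 0 0 0.04 0.005 0 0.0918;0 0 0 0.04 0.005 0 0.0918';python3 -m pendant '0 0 0 0.04 0.005 0 0.0918;0 0 0 0.04 0.005 0 0.0918;0 0 0 0.04 0.005 0 0.0918;0 0 0 0.04 0.005 0 0.0918;0 0 0 0.04 0.005 0 0.0918';python3 -m pendant '0 0 0.14 0 0 0 0.0918;0 0 0.14 0 0 0 0.0918;0 0 0.14 0 0 0 0.0918;0 0 0.14 0 0 0 0.0918;0 0 0.14 0 0 0 0.0918';python3 -m pendant '0 0 0.14 0 0 0 0.0918;0 0 0.14 0 0 0 0.0918;0 0 0.14 0 0 0 0.0918;0 0 0.14 0 0 0 0.0918;0 0 0.14 0 0 0 0.0918';python3 g.py 436 95 -11 29
```

```text
t: 19.3
ee_pos: [0.5457, -0.4113, 0.0064]
eef_rot: [-180.0, -0.0, 109.2]
wrist_force: [-0.5, 1.3, -0.2]
finger_gap: 0.0665
t: 19.8
ee_pos: [0.5333, -0.3566, 0.0733]
eef_rot: [179.9, 0.3, 108.9]
wrist_force: [0.4, 1.1, -0.4]
finger_gap: 0.0916
t: 20.3
ee_pos: [0.4901, -0.1539, 0.0719]
eef_rot: [180.0, 0.0, 109.2]
wrist_force: [-0.3, 1.9, 0.6]
finger_gap: 0.0918
t: 20.8
ee_pos: [0.4481, 0.0433, 0.072]
eef_rot: [179.9, 0.0, 109.2]
wrist_force: [1.2, -0.3, -0.1]
finger_gap: 0.0916
t: 21.3
ee_pos: [0.4485, 0.042, 0.0718]
eef_rot: [180.0, -0.0, 68.8]
wrist_force: [0.2, -0.7, -0.3]
finger_gap: 0.0915
t: 21.8
ee_pos: [0.4485, 0.042, 0.0718]
eef_rot: [180.0, -0.0, 28.7]
wrist_force: [0.6, 0.1, -0.3]
finger_gap: 0.0919
t 21.8 pos [0.4485 0.042  0.0718] rot [180.   -0.   28.7] gap 0.0919 F [ 0.6  0.1 -0.3] q5-7 [  7.  40. -77.]
turn [ 0.    -0.001 -0.006] shift now-frame [ 0.0144 -0.0525  0.0828] shift after turn [ 0.0147 -0.0524  0.0828]
```

```bash
python3 -m pendant '0 0 0 0.0145 -0.0225 0 0.0918;0 0 0 0 -0.03 0 0.0918;0 0 0 0 0 0 0.0918;0 0 0 0 0 0 0.0918;0 0 0 0 0 0 0.0918';python3 -c "
from h import *
a=arm.capture('wrist')[0];cv2.imwrite('pics/w7.png',a[:,:,::-1])";python3 g.py 436 95 -11 29
```

```text
t: 22.3
ee_pos: [0.4359, 0.0941, 0.0717]
eef_rot: [180.0, -0.0, 28.9]
wrist_force: [-0.2, -0.4, -0.2]
finger_gap: 0.0912
t 22.35 pos [0.436  0.0939 0.0717] rot [180.   -0.   28.9] gap 0.0917 F [ 0.2 -0.3  0.4] q5-7 [  8.  40. -84.]
turn [ 0.    -0.    -0.002] shift now-frame [ 0.0005 -0.001   0.0827] shift after turn [ 0.0006 -0.001   0.0827]
```

View pics/w7.png

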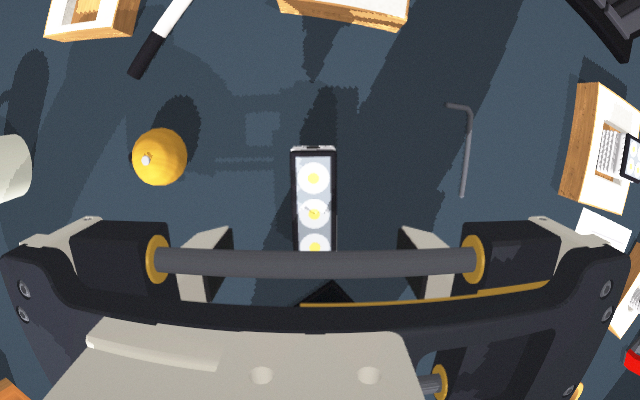

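The oblong lamp at (314,200) lies midway between the fingers (at about 205 and 427) and parallel to the pads. The bell at (160,157) is clear of the fingers. Descending.

```bash
python3 -m pendant '0 0 0 0 -0.001 0.02 0.0918;0 0 0 0 0 0.04 0.0918;0 0 0 0 0 0.022 0.0918;0 0 0 0 0 0 0.0918;0 0 0 0 0 0 0.05'; python3 -m pendant '0 0 0 0 0 0 0.05;0 0 0 0 0 0 0.02;0 0 0 0 0 0 0.02;0 0 0 0 0 0 0.02;0 0 0 0 0 0 0.02';python3 -m pendant '0 0 0 0 0 0 0.02;0 0 0 0 0 0 0.02;0 0 0 0 0 0 0.02;0 0 0 0 0 0 0.02;0 0 0 0 0 0 0.02'; python3 g.py 534.5 391.5 70 19.8
```

```text
t: 22.85
ee_pos: [0.4351, 0.0951, -0.0103]
eef_rot: [-180.0, 0.0, 28.9]
wrist_force: [-0.3, 0.1, 0.1]
finger_gap: 0.0874
t: 23.35
ee_pos: [0.4354, 0.0957, -0.01]
eef_rot: [180.0, -0.0, 29.0]
wrist_force: [-0.5, 1.4, 0.3]
finger_gap: 0.0482
t: 23.85
ee_pos: [0.4352, 0.0955, -0.0103]
eef_rot: [180.0, -0.0, 29.0]
wrist_force: [0.1, -1.6, 3.1]
finger_gap: 0.034
t 23.85 pos [ 0.4352  0.0955 -0.0103] rot [180.  -0.  29.] gap 0.034 F [ 0.1 -1.6  3.1] q5-7 [ 12.  29. -88.]
turn [ 0.   -0.    0.16] shift now-frame [ 0.2303 -0.2109 -0.0803] shift after turn [ 0.1937 -0.2449 -0.0803]
```

```bash
python3 -m pendant '0 0 0 0 0 -0.02 0.02;0 0 0 0 0 -0.03 0.02;0 0 0.08 0 0 -0.03 0.02;0 0 0.08 0 0 0 0.02;0 0 0 0.013 -0.017 0 0.02'; python3 -m pendant '0 0 0 0.026 -0.033 0 0.02;0 0 0 0.026 -0.033 0 0.02;0 0 0 0.026 -0.033 0 0.02;0 0 0 0.026 -0.033 0 0.02;0 0 0 0.026 -0.033 0 0.02';python3 -m pendant '0 0 0 0.026 -0.033 0 0.02;0 0 0 0.0247 -0.0299 0 0.02;0 0 0 0 0 0 0.02;0 0 0 0 0 0.02 0.02;0 0 0 0 0 0 0.02';python3 -m pendant '0 0 0 0 0 0 0.02;0 0 0 0 0 0 0.02;0 0 0 0 0 0 0.02;0 0 0 0 0 0 0.02;0 0 0 0 0 0 0.02'; python3 g.py 534.5 391.5 7.5 19.8
```

```text
t: 24.35
ee_pos: [0.441, 0.1134, 0.07]
eef_rot: [179.9, 0.0, 19.5]
wrist_force: [0.4, -0.7, -2.8]
finger_gap: 0.0341
t: 24.85
ee_pos: [0.5074, 0.3167, 0.0687]
eef_rot: [180.0, 0.1, 19.8]
wrist_force: [1.2, -0.6, -2.2]
finger_gap: 0.0341
t: 25.35
ee_pos: [0.5314, 0.3897, 0.0459]
eef_rot: [179.9, 0.4, 19.9]
wrist_force: [-0.3, -0.9, -2.8]
finger_gap: 0.0337
t: 25.85
ee_pos: [0.5346, 0.3918, 0.0502]
eef_rot: [-180.0, -0.0, 19.8]
wrist_force: [0.1, -0.5, -1.4]
finger_gap: 0.0338
t 25.85 pos [0.5346 0.3918 0.0502] rot [-180.    -0.    19.8] gap 0.0338 F [ 0.1 -0.5 -1.4] q5-7 [  12.   51. -118.]
turn [-0.    -0.001  0.   ] shift now-frame [-0.0003  0.0002  0.0427] shift after turn [-0.0002  0.0002  0.0427]
```

```bash
python3 -m pendant '0 0 0 0 0 0.015 0.02;0 0 0 0 0 0.013 0.02;0 0 0 0 0 0.008 0.02;0 0 0 0 0 0.003 0.02;0 0 0 0 0 0 0.02'; python3 -m pendant '0 0 0 0 0 0.002 0.02;0 0 0 0 0 0.001 0.02;0 0 0 0 0 0.001 0.02;0 0 0 0 0 0 0.02;0 0 0 0 0 0 0.02'; python3 -c "
from h import *
a=arm.capture('side')[0];b=arm.capture('scene')[0];f=lambda p:cv2.resize(p,(400,400),interpolation=3)
cv2.imwrite('pics/c8.png',np.hstack([f(a[90:200,235:345]),f(b[150:260,420:530])])[:,:,::-1])"
```

```text
t: 26.35
ee_pos: [0.5336, 0.3913, 0.0094]
eef_rot: [180.0, 0.1, 19.8]
wrist_force: [-0.2, -0.8, -2.1]
finger_gap: 0.0337
t: 26.85
ee_pos: [0.5347, 0.392, 0.0078]
eef_rot: [-180.0, -0.1, 19.8]
wrist_force: [-2.5, -0.9, 5.6]
finger_gap: 0.0336
```

View pics/c8.png

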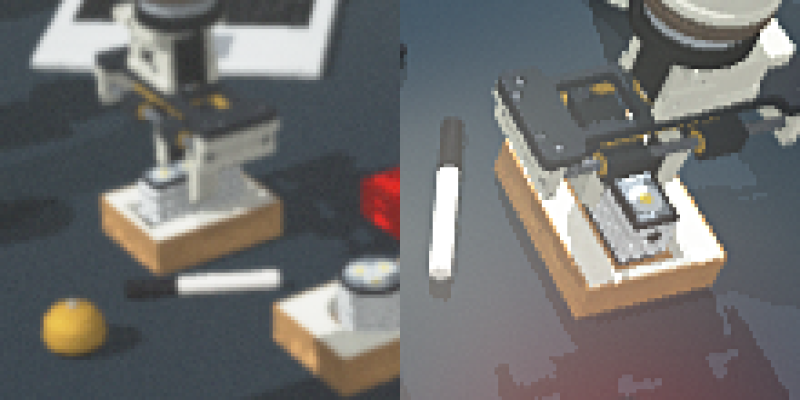

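Seated contact, and the lamp lies inside its mouth (scene crop 640,215). I'll release, retreat clear and check all four.

```bash
python3 -m pendant '0 0 0 0 0 0 0.0918;0 0 0 0 0 0 0.0918;0 0 0 0 0 0 0.0918;0 0 0 0 0 0 0.0918;0 0 0 0 0 0 0.0918'; python3 -m pendant '0 0 0 0 0 0 0.0918;0 0 0 0 0 0 0.0918;0 0 0 0 0 -0.03 0.0918;0 0 0 0 0 -0.045 0.0918;0 0 0 0 0 -0.045 0.0918';python3 -m pendant '0 0 0 -0.02 0.03 0 0.0918;0 0 0 -0.02 0.04 0 0.0918;0 0 0 -0.02 0.04 0 0.0918;0 0 0 -0.02 0.04 0 0.0918;0 0 0 0 0.04 0 0.0918';python3 - <<'E'
from h import *
p=arm.capture("scene")[0];s=arm.capture("side")[0]
cv2.imwrite("pics/f9.png",p[:,:,::-1]);cv2.imwrite("pics/f9s.png",s[:,:,::-1])
L=dict(LR=(641,172),SR=(546,-411),SQ=(645,-163),OB=(534,391),bell=(409,231))
for n in("scene","side"):
    P=cloud(n)
    for k,(x,y) in L.items():
        a,b=(.056,.072) if k!="bell" else(.02,.045)
        m=(np.hypot(P[...,0]*1000-x,P[...,1]*1000-y)<70)&(P[...,2]>a)&(P[...,2]<b)
        q=P[m]
        if len(q)>4:
            r=cv2.minAreaRect((q[:,:2]*1000).astype(np.float32));print(n,k,len(q),"z",np.median(q[:,2]).round(4),"z95",np.percentile(q[:,2],95).round(4),np.round(r[0],1),np.round(r[1]),round(r[2]))
        else: print(n,k,"hidden")
E
```

```text
t: 27.45
ee_pos: [0.5343, 0.3917, 0.0065]
eef_rot: [-180.0, -0.0, 19.8]
wrist_force: [-0.3, -0.4, 0.2]
finger_gap: 0.0695
t: 27.95
ee_pos: [0.5336, 0.3912, 0.1271]
eef_rot: [180.0, 0.1, 19.8]
wrist_force: [0.5, -0.0, 0.8]
finger_gap: 0.0919
t: 28.45
ee_pos: [0.5211, 0.1837, 0.1266]
eef_rot: [180.0, 0.1, 19.9]
wrist_force: [2.0, 0.3, -0.9]
finger_gap: 0.0918
scene LR 467 z 0.0667 z95 0.0698 [641.2 171.4] [58. 55.] 1
scene SR 140 z 0.0662 z95 0.0698 [ 546.2 -409.1] [30. 33.] 2
scene SQ 367 z 0.0668 z95 0.0702 [ 645.6 -161.2] [48. 45.] 20
scene OB 513 z 0.0664 z95 0.0697 [536.5 391.2] [93. 37.] 20
scene bell 229 z 0.033 z95 0.0403 [412.3 232.6] [41. 47.] 0
side LR 210 z 0.0655 z95 0.0684 [637.4 170.3] [60. 56.] 64
side SR 223 z 0.0656 z95 0.0684 [ 542.7 -412.3] [29. 31.] 48
side SQ 309 z 0.0654 z95 0.0682 [ 642.2 -163.6] [48. 48.] 21
side OB 195 z 0.065 z95 0.0684 [532.5 388.9] [91. 39.] 20
side bell 150 z 0.0304 z95 0.0382 [405.5 226.5] [48. 42.] 21
```

View pics/f9.png

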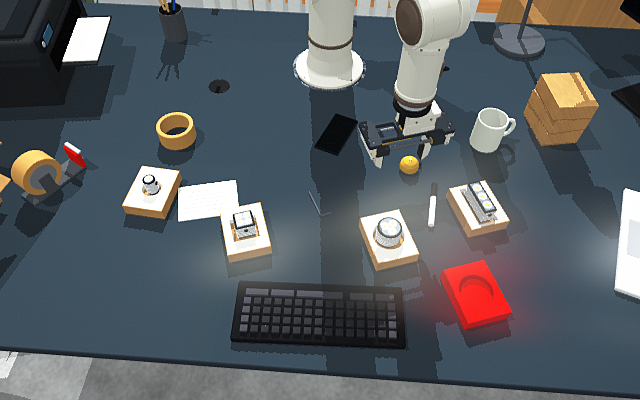

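View pics/f9s.png

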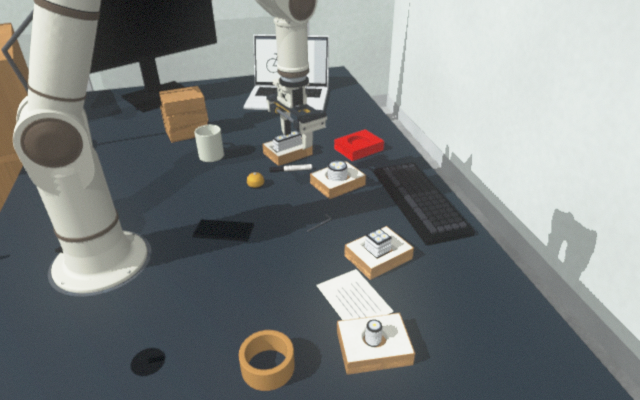

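Both views show all four lamps upright in their boxes. Lamp tops are at about 66 mm, which is 18 + 48 (fully down). The bell is still at (409,165), and the gripper is in free air. Handing in.

```bash
python3 -m pendant '0 0 0 0 0 0 0.0918;0 0 0 0 0 0 0.0918;0 0 0 0 0 0 0.0918;0 0 0 0 0 0 0.0918;0 0 0 0 0 0 0.0918'; python3 -c "
from rig import arm;print(arm.close_job())"
```

```text
t: 29.15
ee_pos: [0.5232, 0.1864, 0.1265]
eef_rot: [-180.0, 0.0, 19.9]
wrist_force: [-0.7, 0.0, 0.9]
finger_gap: 0.0918
the job is handed in; nothing more can be done
None
```

All four lamps are packed lens up in their own boxes, and the job was handed in at about 29 s. I lowered each lamp until the wrist force showed floor contact (6–8 N) before opening the fingers.

**Last checks:**
- **Depth:** in both fixed cameras the lamp tops stand at 65–67 mm (expected 66 mm) and their centres are within about 3 mm of the cut-out centres.
- **Left alone:** the bell and the red look-alike box are where they were. The gripper ended in free air.

**What failed or disagreed:**
- **Reported TCP height:** it read about 33 mm lower than the real fingertips. My first grasp of the large round lamp therefore closed on air above it without touching it. I checked the offset against the depth images and allowed for it in every later move.
- **Cameras:** the scene and side views differ by 2–7 mm in x and y. I averaged them for the positions I moved to.

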